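# Load and lock the sample shaker

## Robot

A 6-joint arm with a two-finger parallel gripper is mounted at the origin on the work surface. World frame = base frame: x ahead of the robot, y to its left, z up, the work surface at z = 0. Lengths are in m, angles in rad, forces in N, time in s.
With the tool pointing down it reaches from about 0.225 to 0.875 m from the base axis. Payload 3.4 kg.
Tool frame: the origin (TCP) lies on the mounting face of the last link; the fingertips stand 173 mm ahead of it and the grasp point (between the pads) lies 155 mm ahead of it; z points along the fingers, y is the line along which they close (so a half turn about z gives the same grasp; the last joint's range is limited). The gripper opens to 85 mm and grips with 20 to 120 N. Pads are 22 mm wide; open, the fingers measure 114 mm over their backs; the gripper's body (76 mm by 85 mm) begins 54 mm behind the grasp point. The pads swing forward as they close: fully open they stand 13 mm farther back than shut.
Start: joints at [-1.384, 0.276, 1.505, -0, 1.361, -0.121], TCP at [0.174, -0.548, 0.405] pointing down, gripper open.
Joint ranges: [-2.89, 2.89], [-0.75, 2.08], [0.22, 2.7], [-1.18, 4.32], [0.11, 2.71], [-2.7, 2.7]. Speed limits (rad/s): [2.57, 2.57, 3.14, 3.14, 3.14, 3.14].

## Interface

Orientations are given as a unit quaternion [w, x, y, z].
In Python, from rig import manip gives the robot as it stands.
- The arm moves only by the tool carry_out, never from a script. Its arguments are lists of equal length, an entry for each row: "linear": the shift along the world's x, y, z each as a share of 500 mm, from -1 to 1, a list of three; "angular": the turn, a rotation vector about the world's x, y, z each as a share of 0.08 rad, from -1 to 1, a list of three; "hand": the opening, from 0 (shut) to 1 (fully open). In form: {"linear": [[x, y, z], ...], "angular": [[rx, ry, rz], ...], "hand": [hand, ...]}. A call has 1 to 8 rows; each row shifts and turns the commanded pose from where the row before left it; what a row does not reach is not made up. A row lasts 1/12 s, in which the tool goes at most 41.7 mm and 7.16 degrees, less where a joint would pass 70% of its speed; a pose out of reach is approached as far as the arm can. A call with a number of a shift or a turn outside -1 to 1 is refused whole. A call with a gripper value outside its range is refused whole. The fingers move at their own pace and stop on an object; "force" is the grip in N (left out, the last holds). Time passes only in rows, so rows that do not move let the fingers close. It gives the time, the measured TCP pose, the force, the opening and the grip force at its end, in the units of the state.
- manip.get_state(): the state, without advancing time (a new reading comes with each control period).
- manip.get_image(name): name is "scene" or "top"; returns the picture (400x640x3 uint8, red, green, blue); there is no depth.
- manip.camera_params(name): a dict with "fx", "fy", "cx", "cy" (pixels), "k1" (the pictures are not rectified: a ray, as slopes to the right and down, at radius r is drawn at 1 + k1 r^2 times it, then the intrinsics apply), "view" (4x4, takes a point from world to camera coordinates). Camera axes: x right, y down, z forward; pixel columns grow to the right and rows downward; lengths in m; the calibration is good to about 2 mm. A picture is of the moment at which its call begins. camera_params takes no time and is no camera call.
- manip.sign_off(): hands the job in; it is judged then, once.
The state is a dict: "clock": time; "qpos": joint angles; "qd": joint speeds; "effort": joint torques, N m; "position": TCP position; "ee_rot": TCP orientation; "contact_force": force on the tool from outside, world axes, zero at the start; "moment": the same for the moment, N m; "width": finger opening in m; "gripper_force": force on a finger pad.
Only numpy, scipy, OpenCV 4.12 (cv2) and the standard library are available. Lean on these libraries where they do the work, as an engineer would, in place of code of your own. Each camera call takes 0.05 s, during which the arm holds its last target. There are 200 camera calls.

## Task

Load the bench shaker: flip its cam lever over to free the clamp bar, draw the bar fully back by its post, and stand every sample jar from the bench upright in the tray, one jar to a cell, close to the back wall. Then slide the bar up against the jars and flip the lever back over to lock the bar. Leave the mortar, the solvent bottle and the tube rack where they are.

Things in the scene. Friction and masses are not known exactly. Their poses are not given: they have to be found in the camera images.
- shaker: low white bench shaker, 210 mm (x) by 346 mm (y), fixed, left or right of the robot; its flat steel top, 70 mm above the bench, is the tray floor. Origin: centre of its footprint at bench height; its x points away from the robot (within 0.2 rad) to the tray's back wall, z up. The row of cells is along the back (+x) edge, the clamp bar in front of it, the cam lever at the front on the centre line
- clamp_bar (a joint): sliding clamp bar, m along the shaker's x: 0 = fully back (towards the robot, away from the cells), stop at 0.070; pad faces at x = 0.005 + value; 0.040 = touching jars that touch the back wall; starts at 0.058 to 0.068 (too far in for jars). Once freed it slides with about 4 N and stays where left; locked, it holds about 20 N
- bar_rail (a point): centre of the top of the clamp bar's rail: 334 mm long along the shaker's y, 12 mm wide, 46 mm above the tray floor, with five rubber pads below (one per cell, passing between the dividers; faces 8 mm ahead of this point) and a 24 mm wide stem that runs forward, low, under the cam lever and out over the shaker's front edge; moves with the bar
- pull_post (a point): centre of the top of the bar's black upright pull post, 78 mm above the tray floor (148 mm above the bench); the post is 16 mm (shaker x) by 20 mm (shaker y) and free-standing for its top 50 mm; it moves with the bar, 40 mm in front of the pad faces
- cam_lever (a joint): cam lever, rad: 0 = locked, leaning 0.85 rad from upright to the shaker's +y; 0.85 upright; 1.7 = free, leaning 0.85 rad to -y. Turns about an axis along the shaker's x in a dark bracket (44 mm in y, 34 mm in x, top 46 mm above the tray floor). Starts at 0 to 0.08. Pushed across with 2 to 8 N at its grip it stays where left; the cam grips the bar below about 0.4 and lets go above 0.6
- lever_pivot (a point): point on the cam lever's axis, centre of the bracket, 34 mm above the tray floor (104 mm above the bench), 78 mm in front of the shaker's centre; does not move
- lever_tip (a point): end of the cam lever, 85 mm from its pivot; the black grip is its outer 50 mm, 18 mm (shaker x) by 12 mm; moves with the lever
- cell1 (a point): where a jar touching the back wall stands: centre of a tray cell, on the tray floor (70 mm above the bench). Five cells side by side at 66 mm pitch along the shaker's y, 62 mm clear between dividers 4 mm thick and 28 mm high that run 45 mm forward from the back wall (40 mm high, its inner face 26 mm beyond this point along the shaker's x); a cell's front is open to the clamp bar
- cell2 (a point): where a jar touching the back wall stands: centre of a tray cell, on the tray floor (70 mm above the bench). Five cells side by side at 66 mm pitch along the shaker's y, 62 mm clear between dividers 4 mm thick and 28 mm high that run 45 mm forward from the back wall (40 mm high, its inner face 26 mm beyond this point along the shaker's x); a cell's front is open to the clamp bar
- cell3 (a point): where a jar touching the back wall stands: centre of a tray cell, on the tray floor (70 mm above the bench). Five cells side by side at 66 mm pitch along the shaker's y, 62 mm clear between dividers 4 mm thick and 28 mm high that run 45 mm forward from the back wall (40 mm high, its inner face 26 mm beyond this point along the shaker's x); a cell's front is open to the clamp bar
- cell4 (a point): where a jar touching the back wall stands: centre of a tray cell, on the tray floor (70 mm above the bench). Five cells side by side at 66 mm pitch along the shaker's y, 62 mm clear between dividers 4 mm thick and 28 mm high that run 45 mm forward from the back wall (40 mm high, its inner face 26 mm beyond this point along the shaker's x); a cell's front is open to the clamp bar
- cell5 (a point): where a jar touching the back wall stands: centre of a tray cell, on the tray floor (70 mm above the bench). Five cells side by side at 66 mm pitch along the shaker's y, 62 mm clear between dividers 4 mm thick and 28 mm high that run 45 mm forward from the back wall (40 mm high, its inner face 26 mm beyond this point along the shaker's x); a cell's front is open to the clamp bar
- jar1: closed sample jar (three to five are there; an absent one reads None): round amber glass body 52 mm in diameter with a paper label, black screw lid 51 mm in diameter and 22 mm high on top, 80 mm high overall, 0.14 to 0.28 kg, part-filled and bottom-heavy; stands upright on the bench on a sheet of white paper. Origin: centre of its underside; z is the jar's axis, up when it stands
- jar2: closed sample jar (three to five are there; an absent one reads None): round amber glass body 52 mm in diameter with a paper label, black screw lid 51 mm in diameter and 22 mm high on top, 80 mm high overall, 0.14 to 0.28 kg, part-filled and bottom-heavy; stands upright on the bench on a sheet of white paper. Origin: centre of its underside; z is the jar's axis, up when it stands
- jar3: closed sample jar (three to five are there; an absent one reads None): round amber glass body 52 mm in diameter with a paper label, black screw lid 51 mm in diameter and 22 mm high on top, 80 mm high overall, 0.14 to 0.28 kg, part-filled and bottom-heavy; stands upright on the bench on a sheet of white paper. Origin: centre of its underside; z is the jar's axis, up when it stands
- jar4: closed sample jar (three to five are there; an absent one reads None): round amber glass body 52 mm in diameter with a paper label, black screw lid 51 mm in diameter and 22 mm high on top, 80 mm high overall, 0.14 to 0.28 kg, part-filled and bottom-heavy; stands upright on the bench on a sheet of white paper. Origin: centre of its underside; z is the jar's axis, up when it stands
- jar5: closed sample jar (three to five are there; an absent one reads None): round amber glass body 52 mm in diameter with a paper label, black screw lid 51 mm in diameter and 22 mm high on top, 80 mm high overall, 0.14 to 0.28 kg, part-filled and bottom-heavy; stands upright on the bench on a sheet of white paper. Origin: centre of its underside; z is the jar's axis, up when it stands
- mortar: bystander: brown round mortar bowl, 90 mm across, 45 mm high, beyond the work; origin at the centre of its underside
- solvent: bystander: clear glass solvent bottle, 68 mm in diameter, 170 mm high; origin at the centre of its underside
- tube_rack: bystander: steel rack with test tubes, 80 by 163 mm, 96 mm high; origin at the centre of its underside
Mind the look-alikes: they are no part of the job. What is shaped like the jar2 but green or yellow is not meant.

How it is judged:
By the outcome, as a careful person would: the job done as asked, in the order asked, and still so for the second after the job is handed in, with the robot touching nothing.
Of jar1, jar2, jar3, jar4, jar5 only 3 to 5 are there at a start; the rules pass over those that are not, and their reading is None.
At some moment in a run one of jar1, jar2, jar3, jar4, jar5 may be knocked a few centimetres aside while the robot is not near it.
It also fails if it takes over 210 s, if anything falls off the work surface, if the arm or the gripper's body presses on something with over 40 N, if the wrist force passes 120 N, or if a joint passes its speed limit or range.

## Working session

There is one attempt and no reset: what is moved stays moved. The work goes in short steps, Python scripts to look and compute and a tool call to move; the robot and the scene stay as the last step left them, time stands still between calls to the robot, and variables do not carry over. Pictures are saved under pics/ and viewed, at most 14 in all, crops included, and the job is handed in when it is done.

Besides the shell and the picture viewer there is one more tool, called after "Request:" in YAML: its name, and indented under it one key for each argument. carry_out: Moves the arm, as the interface text tells. Its arguments: {"type":"object","properties":{"linear":{"type":"array"},"angular":{"type":"array"},"hand":{"type":"array"},"force":{"type":"number"}},"required":["linear","angular","hand"]}

```bash
ls; mkdir -p pics; python3 - <<'E'
from rig import manip
import cv2
for n in("scene","top"):
    cv2.imwrite(f"pics/{n}0.png",manip.get_image(n)[:,:,::-1]); print(n,manip.camera_params(n))
print(manip.get_state())
E
```

```text
pics
scene {'fx': 410.34786569720666, 'fy': 410.34786569720666, 'cx': 322.0117404305022, 'cy': 201.66866201144015, 'k1': 0.012916701868847202, 'view': array([[ 3.06223811e-02,  9.99530418e-01, -1.10114772e-03,
        -4.88502251e-02],
       [ 8.40696632e-01, -2.63520791e-02, -5.40864808e-01,
        -3.80443585e-01],
       [-5.40639846e-01,  1.56368371e-02, -8.41108820e-01,
         1.37719413e+00],
       [ 0.00000000e+00,  0.00000000e+00,  0.00000000e+00,
         1.00000000e+00]])}
top {'fx': 375.9840524787144, 'fy': 375.9840524787144, 'cx': 313.92956362350515, 'cy': 202.15483755960753, 'k1': 0.015118157771317503, 'view': array([[ 1.68151633e-02, -9.99858614e-01, -3.90628861e-05,
         4.21948074e-02],
       [-9.85822810e-01, -1.65725924e-02, -1.66969267e-01,
         5.77677130e-01],
       [ 1.66945012e-01,  2.84612458e-03, -9.85962100e-01,
         1.08955569e+00],
       [ 0.00000000e+00,  0.00000000e+00,  0.00000000e+00,
         1.00000000e+00]])}
{'clock': 0.1, 'qpos': array([-1.38399662e+00,  2.76524077e-01,  1.50603658e+00,  1.60697800e-05,
        1.36074644e+00, -1.21006006e-01]), 'qd': array([-1.59456568e-04, -1.48047312e-03, -5.46471283e-03,  1.08230745e-03,
       -2.80216970e-05, -5.48963275e-04]), 'effort': array([ 1.48324489e-03, -4.17700052e+01, -2.46405101e+01, -1.34341976e-04,
        5.79892279e-03, -9.01500272e-06]), 'position': array([ 0.17416234, -0.54777169,  0.40391839]), 'ee_rot': array([-8.57017219e-04,  9.88180208e-01,  1.53294296e-01, -2.03422387e-05]), 'contact_force': array([-0.39302104,  0.93529582, -0.19314406]), 'moment': array([-0.00434917, -0.02567103, -0.03069501]), 'gripper_force': 0.0, 'width': 0.08541480459291921}
```

View pics/scene0.png

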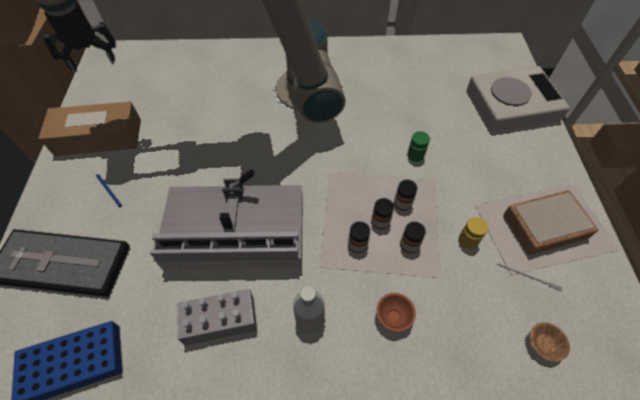

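View pics/top0.png

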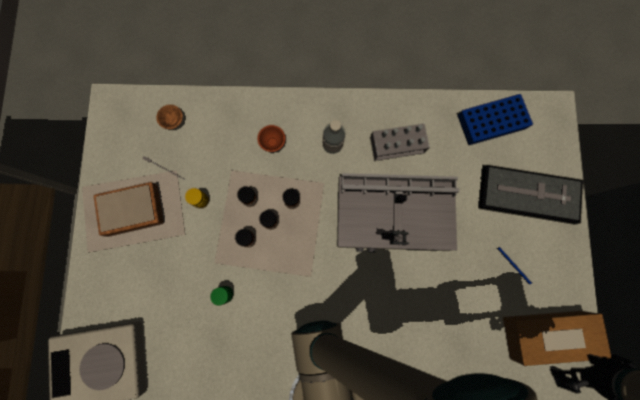

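```bash
cat > h.py <<'E'
import numpy as np, cv2
from rig import manip
P={n:manip.camera_params(n) for n in("scene","top")}
def ray(n,u,v):
    p=P[n]; d=np.array([(u-p["cx"])/p["fx"],(v-p["cy"])/p["fy"]]); s=d.copy()
    for _ in range(10): s=d/(1+p["k1"]*(s@s))
    V=p["view"]; R=V[:3,:3]; o=-R.T@V[:3,3]; return o,R.T@np.r_[s,1]
def onz(n,u,v,z):
    o,d=ray(n,u,v); return o+d*(z-o[2])/d[2]
def proj(n,X):
    p=P[n]; c=p["view"][:3,:3]@np.asarray(X)+p["view"][:3,3]; s=c[:2]/c[2]; s=s*(1+p["k1"]*(s@s))
    return np.array([p["fx"]*s[0]+p["cx"],p["fy"]*s[1]+p["cy"]])
def two(a,b):
    (o,d),(q,e)=ray("top",*a),ray("scene",*b)
    t=np.linalg.lstsq(np.c_[d,-e],q-o,rcond=None)[0]; A,B=o+d*t[0],q+e*t[1]; return (A+B)/2,np.linalg.norm(A-B)
def im(n): return manip.get_image(n)[:,:,::-1].copy()
def crop(img,x0,y0,x1,y1,k,f):
    cv2.imwrite(f,cv2.resize(img[y0:y1,x0:x1],None,fx=k,fy=k,interpolation=cv2.INTER_CUBIC))
def dark(img,box,thr=45):
    x0,y0,x1,y1=box; m=(img[y0:y1,x0:x1].max(2)<thr).astype(np.uint8)
    n,_,s,c=cv2.connectedComponentsWithStats(m); return [(s[i,4],c[i]+[x0,y0],s[i,:4]) for i in range(1,n) if s[i,4]>12]
def pose(): 
    s=manip.get_state(); return s
E
python3 - <<'E'
from h import *
t=cv2.imread("pics/top0.png"); s=cv2.imread("pics/scene0.png")
a=cv2.resize(t[165:260,330:465],None,fx=4.5,fy=4.5,interpolation=cv2.INTER_CUBIC)
crop(np.clip(t.astype(int)*1.6,0,255).astype(np.uint8),215,165,465,260,3.2,"pics/topc.png")
crop(np.clip(s.astype(int)*1.6,0,255).astype(np.uint8),145,160,445,275,2.66,"pics/scenec.png")
print("top jars");[print(x,onz("top",*x[1],.08)) for x in dark(t,(225,180,315,255),30)]
print("sc jars");[print(x) for x in dark(s,(340,175,430,255),30)]
print("top shaker");[print(x) for x in dark(t,(338,175,458,250),30)]
print("sc shaker");[print(x) for x in dark(s,(160,165,305,260),30)]
E
```

```text
top jars
(np.int32(228), array([246.76315789, 194.8377193 ]), array([13,  7, 19, 17], dtype=int32)) [0.59012702 0.25032963 0.08      ]
(np.int32(206), array([291.06796117, 197.15533981]), array([59,  9, 15, 17], dtype=int32)) [0.58538104 0.11946484 0.08      ]
(np.int32(218), array([268.48623853, 218.58715596]), array([35, 30, 17, 18], dtype=int32)) [0.52067609 0.18366479 0.08      ]
(np.int32(237), array([244.907173  , 236.91983122]), array([11, 49, 19, 17], dtype=int32)) [0.46613829 0.24989259 0.08      ]
sc jars
(np.int32(201), array([406.64676617, 189.72636816]), array([58,  6, 18, 18], dtype=int32))
(np.int32(81), array([384.5308642 , 204.50617284]), array([36, 25, 17, 11], dtype=int32))
(np.int32(80), array([381.8375, 213.3375]), array([35, 32, 17, 11], dtype=int32))
(np.int32(16), array([358.1875, 225.    ]), array([14, 48, 10,  5], dtype=int32))
(np.int32(169), array([414.34319527, 232.96449704]), array([65, 48, 19, 20], dtype=int32))
(np.int32(60), array([358.6       , 238.38333333]), array([11, 58, 17,  9], dtype=int32))
top shaker
(np.int32(79), array([399.64556962, 198.32
[... 246 characters left out ...]
, array([226.72, 193.32]), array([64, 26,  6,  7], dtype=int32))
(np.int32(41), array([238.       , 193.6097561]), array([74, 26,  8,  8], dtype=int32))
(np.int32(109), array([226.        , 221.90825688]), array([61, 49, 11, 15], dtype=int32))
(np.int32(119), array([198.68067227, 242.49579832]), array([28, 75, 22,  6], dtype=int32))
(np.int32(105), array([226.63809524, 242.02857143]), array([56, 75, 22,  6], dtype=int32))
(np.int32(101), array([255.1980198, 241.8019802]), array([84, 74, 21,  6], dtype=int32))
(np.int32(107), array([283.13084112, 241.45794393]), array([114,  74,  19,   6], dtype=int32))
(np.int32(105), array([170.43809524, 242.95238095]), array([ 0, 76, 22,  6], dtype=int32))
```

View pics/topc.png

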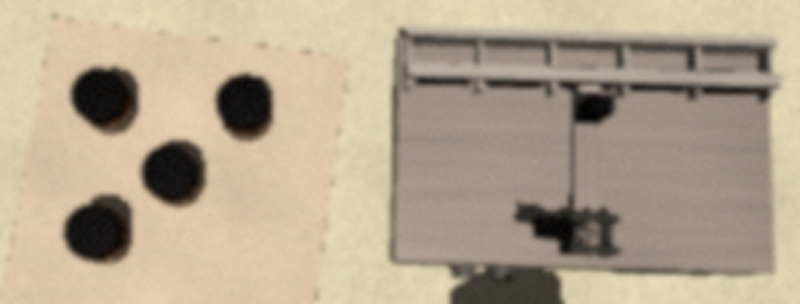

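View pics/scenec.png

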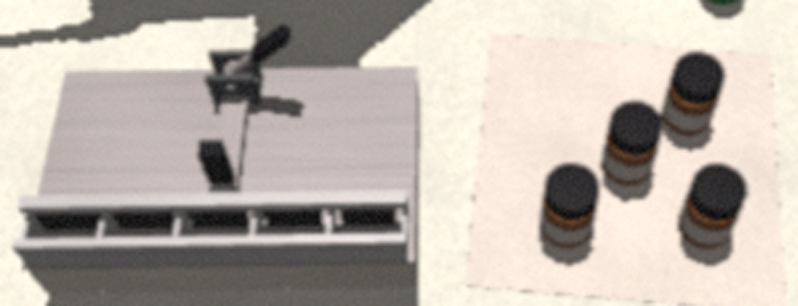

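```bash
python3 - <<'E'
from h import *
T=lambda u,v:(215+u/3.2,165+v/3.2)
S=lambda u,v:(145+u/2.66,160+v/2.66)
for nm,u,z in(("wallL",(400,29),.11),("wallR",(776,41),.11),("frontL",(393,262),.07),("frontR",(773,271),.07),("railL",(397,79),.116),("railR",(778,82),.116)):
    print(nm,onz("top",*T(*u),z))
for nm,u,z in(("wallinnerL? top outer edge",(16,242),.11),("R",(405,239),.11),("frontL",(66,72),.07),("frontR",(416,68),.07),("bracketcen",(234,68),.116),("post",(210,147),.148)):
    print(nm,onz("scene",*S(*u),z))
print("post",two(T(592,92),S(210,147)))
print("tip",two(T(519,208),S(283,34)))
for a,b in(((246.8,194.8),None),):pass
print("brk",onz("top",*T(597,222),.116),onz("top",*T(592,92),.148))
# jar lids: top-face ellipse centres in scene
for u in((571,182),(635,120),(718,183),(699,70)): print(onz("scene",*S(*u),.08))
E
```

```text
wallL [ 0.65030017 -0.02241792  0.11      ]
wallR [ 0.64470276 -0.36142561  0.11      ]
frontL [ 0.44246349 -0.01986584  0.07      ]
frontR [ 0.44041628 -0.36410836  0.07      ]
railL [ 0.60284861 -0.01958016  0.116     ]
railR [ 0.60574977 -0.35914714  0.116     ]
wallinnerL? top outer edge [ 0.64476594 -0.35775242  0.11      ]
R [ 0.65251349 -0.02720558  0.11      ]
frontL [ 0.44081655 -0.36250262  0.07      ]
frontR [ 0.44672519 -0.01885489  0.07      ]
bracketcen [ 0.47368739 -0.18693925  0.116     ]
post [ 0.57860713 -0.19252224  0.148     ]
post (array([ 0.58568552, -0.18656642,  0.15919197]), np.float64(0.005884040032724576))
tip (array([ 0.48340457, -0.12418754,  0.1786989 ]), np.float64(0.014573572915388756))
brk [ 0.47804681 -0.19533428  0.116     ] [ 0.58763803 -0.1861194   0.148     ]
[0.58502773 0.12240702 0.08      ]
[0.52019704 0.18818984 0.08      ]
[0.5902034  0.25607634 0.08      ]
[0.46478769 0.25680773 0.08      ]
```

```bash
python3 - <<'E'
from h import *
def edge(n,a,b,z,skip=()):
    g=cv2.imread(f"pics/{n}0.png").astype(float).mean(2); g=cv2.GaussianBlur(g,(0,0),.8); d=np.abs(np.gradient(g,axis=0)); pts=[]
    for u in range(a[0],b[0]):
        if any(i<=u<=j for i,j in skip): continue
        v0=a[1]+(b[1]-a[1])*(u-a[0])/(b[0]-a[0]); r=np.arange(int(round(v0))-3,int(round(v0))+4); w=d[r,u]; k=w.argmax()
        if 0<k<6:
            den=w[k-1]-2*w[k]+w[k+1]; pts.append(onz(n,u,r[k]+.5*(w[k-1]-w[k+1])/den,z))
    p=np.array(pts); f=cv2.fitLine(p[:,:2].astype(np.float32),cv2.DIST_HUBER,0,.01,.01).ravel()
    t=f[0]/f[1]; print(n,len(p),"x at y=-.19: %.4f"%(f[2]+t*(-.19-f[3])),"yaw %.4f"%(-t))
edge("top",(342,247),(452,249),.07,((352,395),))
edge("top",(344,175),(454,178),.11)
edge("scene",(173,187),(298,186),.07,((215,260),))
edge("scene",(155,251),(294,250),.11)
for u,v in((198.68,242.5),(226.64,242.03),(255.2,241.8),(283.13,241.46)):print(onz("scene",u,v,.085))
E
```

```text
top 55 x at y=-.19: 0.4375 yaw -0.0160
top 110 x at y=-.19: 0.6450 yaw -0.0138
scene 78 x at y=-.19: 0.4410 yaw -0.0148
scene 64 x at y=-.19: 0.6455 yaw -0.0356
[ 0.61367633 -0.26108432  0.085     ]
[ 0.61453719 -0.19531923  0.085     ]
[ 0.616069   -0.12794324  0.085     ]
[ 0.61725149 -0.06197234  0.085     ]
```

Request:
carry_out:
  linear:
    - [0.0365,0.0509,0]
    - [0.0365,0.0509,0]
    - [0.0365,0.0509,0]
    - [0.0365,0.0509,0]
    - [0.0365,0.0509,0]
    - [0.0365,0.0509,0]
    - [0.0365,0.0509,0]
    - [0.0365,0.0509,0]
  angular:
    - [0,0,0.975]
    - [0,0,0.975]
    - [0,0,0.975]
    - [0,0,0.975]
    - [0,0,0.975]
    - [0,0,0.975]
    - [0,0,0.975]
    - [0,0,0.975]
  hand: [1,1,1,1,1,1,1,1]
  force: 25

```text
clock: 0.77
position: [0.3207, -0.3429, 0.4044]
ee_rot: [-0.0, 0.893, 0.451, 0.0]
contact_force: [1.3, -1.2, 0.5]
width: 0.0854
gripper_force: 0.0
```

Request:
carry_out:
  linear:
    - [0.0365,0.0509,0]
    - [0.0365,0.0509,0]
    - [0.0365,0.0509,0]
    - [0.0365,0.0509,0]
    - [0.0365,0.0509,0]
    - [0.0365,0.0509,0]
    - [0.0365,0.0509,0]
    - [0.0365,0.0509,0]
  angular:
    - [0,0,0.975]
    - [0,0,0.975]
    - [0,0,0.975]
    - [0,0,0.975]
    - [0,0,0.975]
    - [0,0,0.975]
    - [0,0,0.975]
    - [0,0,0.975]
  hand: [0.6,0.6,0.6,0.6,0.6,0.6,0.6,0.6]

```text
clock: 1.43
position: [0.4667, -0.1392, 0.4045]
ee_rot: [-0.0, 0.711, 0.703, -0.0]
contact_force: [0.3, -0.8, 0.2]
width: 0.0507
gripper_force: 0.0
```

```bash
python3 - <<'E'
from h import *
O=np.array([.543,-.193,0]); c,s=np.cos(-.015),np.sin(-.015); R=np.array([[c,-s,0],[s,c,0],[0,0,1]])
W=lambda *p:O+R@np.array(p)
for nm,p in(("tip(0.04)",W(-.078,.0616,.163)),("brk",W(-.078,0,.116)),("fl",W(-.105,.173,.07)),("fr",W(-.105,-.173,.07)),("post.063",W(.028,0,.148)),("railL",W(.06,.167,.116)),("railR",W(.06,-.167,.116))):
    print(nm,p.round(4),proj("top",p).round(1),proj("scene",p).round(1))
st=manip.get_state(); print(st["position"],st["ee_rot"],st["qpos"],st["contact_force"],st["width"])
E
```

```text
tip(0.04) [ 0.4659 -0.1302  0.163 ] [381.3 237. ] [253.4 171.1]
brk [ 0.465  -0.1918  0.116 ] [400.4 239. ] [231.3 182.8]
fl [ 0.4406 -0.0184  0.07  ] [337.3 247.5] [301.5 183.7]
fr [ 0.4354 -0.3644  0.07  ] [456.7 251.4] [169.4 185.4]
post.063 [ 0.571  -0.1934  0.148 ] [402.8 199.7] [223.9 212.4]
railL [ 0.6055 -0.0269  0.116 ] [341.6 188.8] [297.3 230.4]
railR [ 0.6005 -0.3609  0.116 ] [458.8 192.4] [152.5 232.5]
[ 0.46668774 -0.13923661  0.40446211] [-2.06183174e-04  7.10989478e-01  7.03202609e-01 -9.79240273e-05] [-4.32914833e-01  1.43120751e-01  1.68224797e+00 -4.02341773e-05
  1.31667878e+00 -4.21892357e-01] [ 0.31005486 -0.76215311  0.17821679] 0.05074569411825419
```

Request:
carry_out:
  linear:
    - [0.005,-0.0035,-0.06]
    - [0,0,-0.06]
    - [0,0,-0.04]
    - [0,0,-0.035]
    - [0,0,0]
    - [0,0,0]
    - [0,0,0]
    - [0,0,0]
  angular:
    - [0,0,0]
    - [0,0,0]
    - [0,0,0]
    - [0,0,0]
    - [0,0,0]
    - [0,0,0]
    - [0,0,0]
    - [0,0,0]
  hand: [0.6,0.6,0.6,0.6,0.6,0.35,0.35,0.35]

```text
clock: 2.1
position: [0.4693, -0.1429, 0.3086]
ee_rot: [0.001, 0.712, 0.702, 0.001]
contact_force: [0.8, -0.2, 0.8]
width: 0.0295
gripper_force: 0.0
```

```bash
python3 - <<'E'
from h import *
t,s=im("top"),im("scene")
f=lambda a,x0,y0,x1,y1,k:cv2.resize(np.clip(a[y0:y1,x0:x1].astype(int)*1.6,0,255).astype(np.uint8),None,fx=k,fy=k,interpolation=cv2.INTER_CUBIC)
cv2.imwrite("pics/lev1.png",np.hstack([f(t,350,170,450,260,4),f(s,190,130,290,220,4)]))
E
```

```text
(no output)
```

View pics/lev1.png

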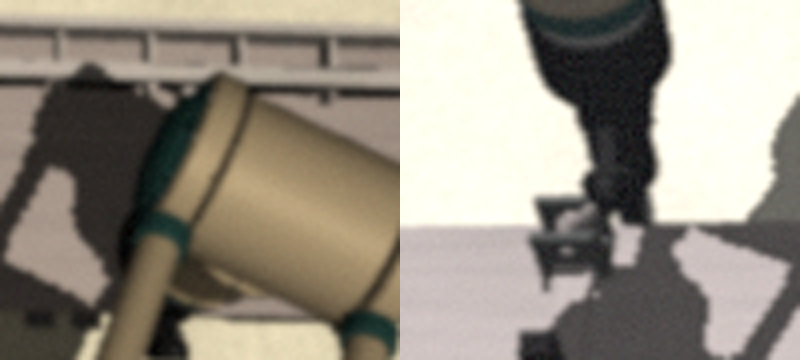

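The arm hides the lever in the top view; in the scene half the fingers straddle the grip at about (620,190), right of the bracket (570,230). Close on it.

Request:
carry_out:
  linear:
    - [0,0,0]
    - [0,0,0]
    - [0,0,0]
    - [0,0,0]
    - [0,0,0]
  angular:
    - [0,0,0]
    - [0,0,0]
    - [0,0,0]
    - [0,0,0]
    - [0,0,0]
  hand: [0.25,0.2,0.15,0.1,0.1]
  force: 25

```text
clock: 2.62
position: [0.4694, -0.1426, 0.3081]
ee_rot: [0.001, 0.712, 0.702, 0.001]
contact_force: [1.8, 1.7, 4.5]
width: 0.0181
gripper_force: 24.7
```

Request:
carry_out:
  linear:
    - [0,-0.0113,0.0092]
    - [0,-0.0113,0.0092]
    - [0,-0.0129,0.0067]
    - [0,-0.0129,0.0067]
    - [0,-0.0141,0.0038]
    - [0,-0.0141,0.0038]
    - [0,-0.0146,0.0008]
    - [0,-0.0146,0.0008]
  angular:
    - [0,0,0]
    - [0,0,0]
    - [0,0,0]
    - [0,0,0]
    - [0,0,0]
    - [0,0,0]
    - [0,0,0]
    - [0,0,0]
  hand: [0.1,0.1,0.1,0.1,0.1,0.1,0.1,0.1]

```text
clock: 3.28
position: [0.4689, -0.1943, 0.3275]
ee_rot: [-0.001, 0.713, 0.701, 0.002]
contact_force: [4.0, 5.6, -0.1]
width: 0.0178
gripper_force: 25.9
```

Request:
carry_out:
  linear:
    - [0,-0.0144,-0.0022]
    - [0,-0.0144,-0.0022]
    - [0,-0.0136,-0.0053]
    - [0,-0.0136,-0.0053]
    - [0,-0.0123,-0.0079]
    - [0,-0.0123,-0.0079]
    - [0,-0.0085,-0.0082]
    - [0,-0.0085,-0.0082]
  angular:
    - [0,0,0]
    - [0,0,0]
    - [0,0,0]
    - [0,0,0]
    - [0,0,0]
    - [0,0,0]
    - [0,0,0]
    - [0,0,0]
  hand: [0.1,0.1,0.1,0.1,0.1,0.1,0.1,0.1]

```text
clock: 3.95
position: [0.4685, -0.2447, 0.3046]
ee_rot: [0.0, 0.712, 0.702, -0.0]
contact_force: [-1.0, -0.9, 5.2]
width: 0.0173
gripper_force: 26.4
```

Request:
carry_out:
  linear:
    - [0,-0.006,-0.006]
    - [0,0,0]
    - [0,0,0]
  angular:
    - [0,0,0]
    - [0,0,0]
    - [0,0,0]
  hand: [0.1,0.1,0.1]

```text
clock: 4.2
position: [0.4685, -0.2478, 0.3012]
ee_rot: [0.0, 0.712, 0.702, -0.001]
contact_force: [0.4, -2.0, 4.0]
width: 0.0174
gripper_force: 26.0
```

Request:
carry_out:
  linear:
    - [0,0,0]
    - [0,0,0]
    - [0,0,0]
    - [0,0,0.04]
    - [0,0.02,0.08]
    - [0.06,0.05,0.07]
    - [0.07,0.03,0]
    - [0.07,0,0]
  angular:
    - [0,0,0]
    - [0,0,0]
    - [0,0,0]
    - [0,0,0]
    - [0,0,0]
    - [0,0,0]
    - [0,0,0]
    - [0,0,0]
  hand: [0.4,0.4,0.4,0.4,0.4,0.4,0,0]

```text
clock: 4.87
position: [0.563, -0.1997, 0.392]
ee_rot: [0.001, 0.712, 0.702, 0.001]
contact_force: [-1.2, 0.0, 0.2]
width: 0.0111
gripper_force: 0.0
```

```bash
python3 - <<'E'
from h import *
s=im("scene");print(manip.get_state()["position"])
print([x for x in dark(s,(180,150,300,235),35)])
crop(np.clip(s.astype(int)*1.6,0,255).astype(np.uint8),150,120,310,260,4,"pics/lev2.png")
E
```

```text
[ 0.56945871 -0.20116526  0.38982235]
[(np.int32(1108), array([202.8601083, 168.3465704]), array([ 0,  0, 41, 46], dtype=int32)), (np.int32(35), array([226.77142857, 193.94285714]), array([44, 41,  7,  8], dtype=int32)), (np.int32(49), array([237.44897959, 193.89795918]), array([52, 40, 10, 10], dtype=int32)), (np.int32(134), array([226.10447761, 220.97014925]), array([41, 64, 11, 15], dtype=int32))]
```

View pics/lev2.png

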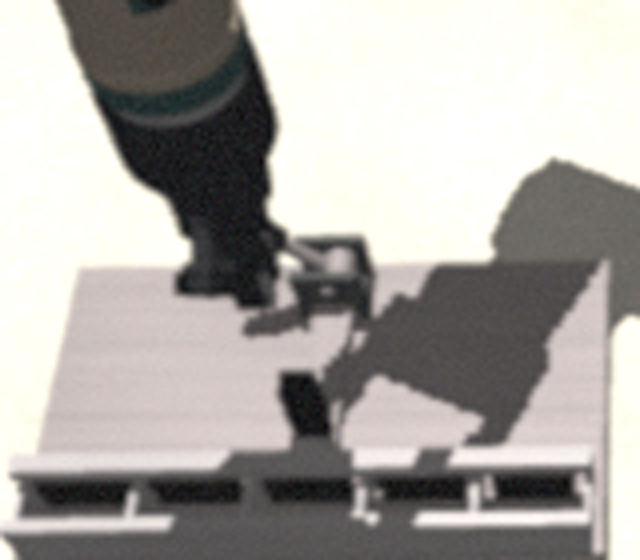

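Request:
carry_out:
  linear:
    - [0.04,0.006,0]
    - [0.035,0.006,-0.02]
    - [0,0,-0.055]
    - [0,0,-0.055]
    - [0,0,-0.03]
    - [0,0,-0.024]
    - [0,0,0]
    - [0,0,0]
  angular:
    - [0,0,0]
    - [0,0,0]
    - [0,0,0]
    - [0,0,0]
    - [0,0,0]
    - [0,0,0]
    - [0,0,0]
    - [0,0,0]
  hand: [0,0,0,0,0,0,0,0]

```text
clock: 5.58
position: [0.5997, -0.1962, 0.2961]
ee_rot: [-0.001, 0.712, 0.702, -0.001]
contact_force: [-0.1, -0.0, 0.9]
width: 0.0002
gripper_force: 0.0
```

Request:
carry_out:
  linear:
    - [-0.014,0,0]
    - [-0.014,0,0]
    - [-0.014,0,0]
    - [-0.014,0,0]
    - [-0.014,0,0]
    - [-0.014,0,0]
    - [-0.014,0,0]
    - [0,0,0]
  angular:
    - [0,0,0]
    - [0,0,0]
    - [0,0,0]
    - [0,0,0]
    - [0,0,0]
    - [0,0,0]
    - [0,0,0]
    - [0,0,0]
  hand: [0,0,0,0,0,0,0,0]

```text
clock: 6.25
position: [0.5491, -0.1962, 0.2976]
ee_rot: [-0.001, 0.712, 0.702, -0.001]
contact_force: [-0.8, 0.5, 0.2]
width: -0.0001
gripper_force: 0.0
```

Request:
carry_out:
  linear:
    - [-0.01,0,0]
    - [-0.01,0,0]
    - [-0.01,0,0]
    - [0,0,0]
  angular:
    - [0,0,0]
    - [0,0,0]
    - [0,0,0]
    - [0,0,0]
  hand: [0,0,0,0]

```text
clock: 6.58
position: [0.5352, -0.1963, 0.2974]
ee_rot: [-0.0, 0.712, 0.702, -0.0]
contact_force: [0.9, 1.1, 0.5]
width: -0.0003
gripper_force: 0.8
```

Request:
carry_out:
  linear:
    - [-0.01,0,0]
    - [-0.01,0,0]
    - [0,0,0]
  angular:
    - [0,0,0]
    - [0,0,0]
    - [0,0,0]
  hand: [0,0,0]

```text
clock: 6.83
position: [0.5307, -0.1965, 0.2977]
ee_rot: [0.006, 0.713, 0.701, 0.006]
contact_force: [19.6, 4.2, -7.9]
width: -0.0001
gripper_force: 9.4
```

```bash
python3 - <<'E'
from h import *
s=im("scene");print(manip.get_state()["position"])
crop(np.clip(s.astype(int)*1.6,0,255).astype(np.uint8),150,120,310,260,4,"pics/bar1.png")
E
```

```text
[ 0.53086323 -0.1964535   0.2976857 ]
```

View pics/bar1.png

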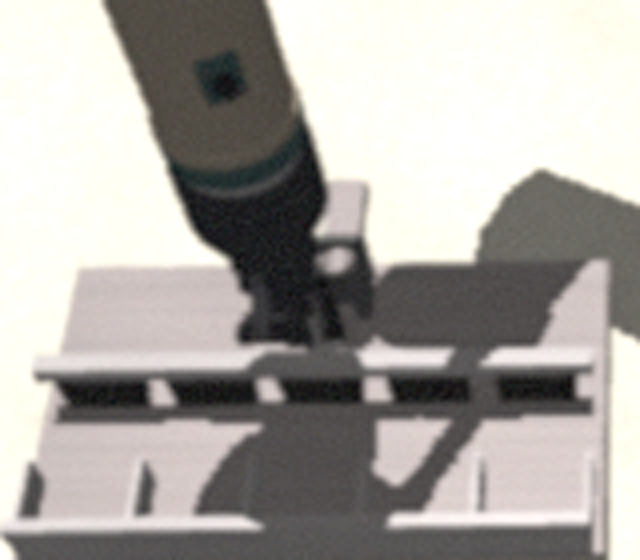

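Request:
carry_out:
  linear:
    - [0.02,0,0]
    - [0,0,0.05]
    - [0,0,0.08]
    - [0,0,0.07]
    - [0,0.07,0]
    - [0,0.08,0]
    - [0,0.08,0]
    - [0,0.08,0]
  angular:
    - [0,0,0]
    - [0,0,0]
    - [0,0,0]
    - [0,0,0]
    - [0,0,0]
    - [0,0,0]
    - [0,0,0]
    - [0,0,0]
  hand: [0.85,0.85,0.85,0.85,0.85,0.85,0.85,0.85]

```text
clock: 7.55
position: [0.5347, -0.0407, 0.3967]
ee_rot: [-0.001, 0.713, 0.701, -0.002]
contact_force: [0.5, -0.0, -0.3]
width: 0.0724
gripper_force: 0.0
```

```bash
cat > jars.py <<'E'
from h import *
t,s=im("top"),im("scene")
print("top");[print(x[0],x[1].round(1),onz("top",*x[1],.071).round(4)) for x in dark(t,(222,172,322,265),30)]
print("scene");[print(x[0],x[1].round(1),onz("scene",*x[1],.071).round(4)) for x in dark(s,(325,172,445,265),38)]
st=manip.get_state();print(st["position"],st["ee_rot"])
E
python3 jars.py
```

```text
top
222 [246.8 194.9] [0.5917 0.252  0.071 ]
206 [291.1 197.2] [0.587 0.12  0.071]
217 [268.5 218.4] [0.5222 0.1847 0.071 ]
235 [244.9 236.9] [0.467  0.2516 0.071 ]
42 [317.9 250. ] [0.4325 0.038  0.071 ]
scene
255 [406.8 189.5] [0.4684 0.2552 0.071 ]
268 [383.4 208.4] [0.5243 0.188  0.071 ]
279 [359.4 232.1] [0.5902 0.122  0.071 ]
296 [414.2 232.4] [0.5951 0.2553 0.071 ]
[ 0.53438024 -0.03696949  0.39660781] [-2.07693789e-03  7.10325359e-01  7.03870140e-01 -6.30064021e-04]
```

Request:
carry_out:
  linear:
    - [0.0214,0.0632,0]
    - [0.0214,0.0632,0]
    - [0.0214,0.0632,0]
    - [0.0214,0.0632,0]
    - [0.0214,0.0632,0]
    - [0,0,-0.05]
    - [0,0,-0.06]
    - [0,0,-0.06]
  angular:
    - [0,0,0]
    - [0,0,0]
    - [0,0,0]
    - [0,0,0]
    - [0,0,0]
    - [0,0,0]
    - [0,0,0]
    - [0,0,0]
  hand: [0.85,0.85,0.85,0.85,0.85,0.85,0.85,0.85]

```text
clock: 8.32
position: [0.5894, 0.1161, 0.3111]
ee_rot: [0.001, 0.712, 0.702, -0.001]
contact_force: [0.1, 0.4, -0.4]
width: 0.0725
gripper_force: 0.0
```

```bash
python3 jars.py
```

```text
top
14 [257.  173.6] [0.6571 0.2243 0.071 ]
24 [298.2 175.2] [0.6545 0.1005 0.071 ]
323 [290.7 198.7] [0.5825 0.1209 0.071 ]
97 [242.4 194.3] [0.5933 0.2649 0.071 ]
220 [268.6 218.5] [0.5221 0.1846 0.071 ]
20 [314.2 218. ] [0.5259 0.0504 0.071 ]
32 [303.7 219.5] [0.5208 0.0811 0.071 ]
49 [253.7 225.2] [0.5016 0.2274 0.071 ]
42 [238.1 236.5] [0.4678 0.2713 0.071 ]
scene
1325 [361.7 204. ] [0.5095 0.1344 0.071 ]
259 [406.5 189.3] [0.4679 0.2546 0.071 ]
272 [383.4 208.3] [0.524 0.188 0.071]
298 [414.2 232.4] [0.5951 0.2552 0.071 ]
[0.58714973 0.11545628 0.30651923] [-0.0036082   0.71225211  0.7018906  -0.00578776]
```

Request:
carry_out:
  linear:
    - [0.002,0.011,-0.04]
    - [0,0,-0.06]
    - [0,0,-0.05]
    - [0,0,-0.023]
    - [0,0,0]
    - [0,0,0]
  angular:
    - [0,0,0]
    - [0,0,0]
    - [0,0,0]
    - [0,0,0]
    - [0,0,0]
    - [0,0,0]
  hand: [0.85,0.85,0.85,0.85,0.85,0.85]
  force: 45

```text
clock: 8.92
position: [0.5911, 0.1214, 0.2263]
ee_rot: [0.0, 0.713, 0.702, -0.0]
contact_force: [0.8, 0.2, 0.7]
width: 0.0728
gripper_force: 0.0
```

Request:
carry_out:
  linear:
    - [0,0,0]
    - [0,0,0]
    - [0,0,0]
    - [0,0,0]
    - [0,0,0]
    - [0,0,0]
  angular:
    - [0,0,0]
    - [0,0,0]
    - [0,0,0]
    - [0,0,0]
    - [0,0,0]
    - [0,0,0]
  hand: [0.7,0.6,0.5,0.5,0.5,0.5]

```text
clock: 9.42
position: [0.5907, 0.122, 0.2279]
ee_rot: [0.001, 0.712, 0.702, 0.001]
contact_force: [-1.0, -0.4, 4.4]
width: 0.0496
gripper_force: 46.3
```

Request:
carry_out:
  linear:
    - [0,0,0.03]
    - [0,0,0.06]
    - [0,0,0.08]
    - [0,0,0.08]
    - [0,0,0.08]
    - [0,0,0.014]
    - [0.004,-0.06,0]
    - [0.004,-0.07,0]
  angular:
    - [0,0,0]
    - [0,0,0]
    - [0,0,0]
    - [0,0,0]
    - [0,0,0]
    - [0,0,0]
    - [0,0,0]
    - [0,0,0]
  hand: [0.5,0.5,0.5,0.5,0.5,0.5,0.5,0.5]

```text
clock: 10.08
position: [0.5943, 0.0583, 0.4001]
ee_rot: [0.002, 0.711, 0.703, 0.002]
contact_force: [0.5, -1.0, -2.6]
width: 0.0499
gripper_force: 52.3
```

Request:
carry_out:
  linear:
    - [0.004,-0.078,0]
    - [0.004,-0.078,0]
    - [0.004,-0.078,0]
    - [0.004,-0.078,0]
    - [0.004,-0.078,0]
    - [0.004,-0.078,0]
    - [0.004,-0.078,0]
    - [0.004,-0.074,0]
  angular:
    - [0,0,0]
    - [0,0,0]
    - [0,0,0]
    - [0,0,0]
    - [0,0,0]
    - [0,0,0]
    - [0,0,0]
    - [0,0,0]
  hand: [0.5,0.5,0.5,0.5,0.5,0.5,0.5,0.5]

```text
clock: 10.75
position: [0.61, -0.2551, 0.3981]
ee_rot: [0.001, 0.713, 0.702, 0.0]
contact_force: [1.2, 0.5, -1.3]
width: 0.0499
gripper_force: 52.3
```

Request:
carry_out:
  linear:
    - [0,0,0]
    - [0,0,0]
  angular:
    - [0,0,0]
    - [0,0,0]
  hand: [0.5,0.5]

```text
clock: 10.92
position: [0.6101, -0.2552, 0.3974]
ee_rot: [0.0, 0.714, 0.701, -0.0]
contact_force: [0.2, -0.1, -1.0]
width: 0.0496
gripper_force: 52.2
```

```bash
python3 - <<'E'
from h import *
s=im("scene");t=im("top");st=manip.get_state();print(st["position"],st["contact_force"],st["width"])
f=lambda a,x0,y0,x1,y1,k:cv2.resize(np.clip(a[y0:y1,x0:x1].astype(int)*1.6,0,255).astype(np.uint8),None,fx=k,fy=k,interpolation=cv2.INTER_CUBIC)
cv2.imwrite("pics/carry1.png",np.hstack([f(t,335,165,465,265,3),f(s,150,160,282,260,3)]))
O=np.array([.546,-.193,0]); c,q=np.cos(-.015),np.sin(-.015); R=np.array([[c,-q,0],[q,c,0],[0,0,1]])
for y in (.163,.099,.033,-.033,-.099,-.163): p=O+R@np.array([.097-.045,y,.098]); print(y,proj("top",p).round(1),proj("scene",p).round(1))
p=O+R@np.array([-.003,.167,.116]);print("rail",proj("scene",p),proj("top",p))
E
```

```text
[ 0.61025992 -0.25248813  0.39755553] [-1.47815276  0.24964371 -1.34981746] 0.04995611869170322
0.163 [342.5 191.8] [296.  232.2]
0.099 [364.5 192.5] [268.9 232.6]
0.033 [387.3 193.2] [240.9 233. ]
-0.033 [410.1 193.9] [212.8 233.4]
-0.099 [432.9 194.6] [184.7 233.8]
-0.163 [455.1 195.3] [157.3 234.2]
rail [297.7327776  208.38306147] [341.20312632 209.5496238 ]
```

View pics/carry1.png

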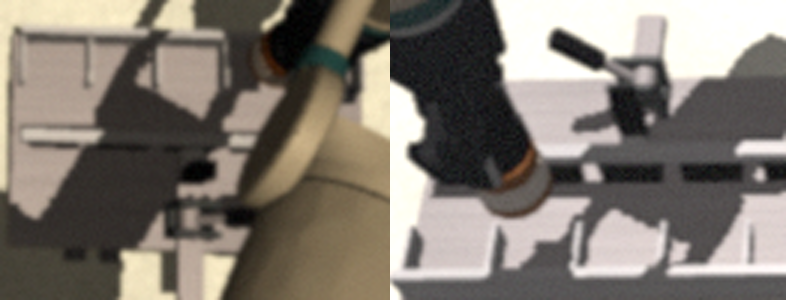

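Request:
carry_out:
  linear:
    - [0.003,-0.012,-0.03]
    - [0,0,-0.05]
    - [0,0,-0.05]
    - [0,0,-0.03]
    - [0,0,-0.02]
    - [0,0,-0.012]
    - [0,0,0]
    - [0,0,0]
  angular:
    - [0,0,0]
    - [0,0,0]
    - [0,0,0]
    - [0,0,0]
    - [0,0,0]
    - [0,0,0]
    - [0,0,0]
    - [0,0,0]
  hand: [0.5,0.5,0.5,0.5,0.5,0.5,0.5,0.5]

```text
clock: 11.68
position: [0.6124, -0.2584, 0.3023]
ee_rot: [0.001, 0.712, 0.702, 0.0]
contact_force: [-0.1, 0.2, -2.3]
width: 0.0496
gripper_force: 52.2
```

Request:
carry_out:
  linear:
    - [0,-0.002,-0.005]
    - [0,0,-0.003]
    - [0,0,0]
  angular:
    - [0,0,0]
    - [0,0,0]
    - [0,0,0]
  hand: [0.5,0.5,0.5]

```text
clock: 11.93
position: [0.6121, -0.26, 0.298]
ee_rot: [0.001, 0.712, 0.702, 0.0]
contact_force: [0.2, 0.2, 0.7]
width: 0.0498
gripper_force: 52.3
```

Request:
carry_out:
  linear:
    - [0,0,-0.002]
    - [0,0,0]
    - [0,0,0]
    - [0,0,0]
    - [0,0,0]
    - [0,0,0.03]
    - [0,0,0.08]
    - [0,0,0.08]
  angular:
    - [0,0,0]
    - [0,0,0]
    - [0,0,0]
    - [0,0,0]
    - [0,0,0]
    - [0,0,0]
    - [0,0,0]
    - [0,0,0]
  hand: [0.5,0.65,0.85,0.85,0.85,0.85,0.85,0.85]

```text
clock: 12.6
position: [0.6116, -0.2597, 0.3902]
ee_rot: [-0.003, 0.712, 0.702, -0.001]
contact_force: [0.8, -1.2, 0.7]
width: 0.0724
gripper_force: 0.0
```

Request:
carry_out:
  linear:
    - [0,0.07,0]
    - [0,0.08,0]
    - [-0.013,0.08,0]
    - [-0.025,0.078,0]
    - [-0.025,0.078,0]
    - [-0.025,0.078,0]
    - [-0.025,0.078,0]
    - [-0.025,0.078,0]
  angular:
    - [0,0,0]
    - [0,0,0]
    - [0,0,0]
    - [0,0,0]
    - [0,0,0]
    - [0,0,0]
    - [0,0,0]
    - [0,0,0]
  hand: [0.85,0.85,0.85,0.85,0.85,0.85,0.85,0.85]

```text
clock: 13.27
position: [0.5421, 0.0518, 0.3915]
ee_rot: [0.0, 0.713, 0.702, 0.0]
contact_force: [1.1, 0.7, 0.2]
width: 0.0729
gripper_force: 0.0
```

```bash
python3 jars.py; python3 - <<'E'
from h import *
s=im("scene");t=im("top")
f=lambda a,x0,y0,x1,y1,k:cv2.resize(np.clip(a[y0:y1,x0:x1].astype(int)*1.6,0,255).astype(np.uint8),None,fx=k,fy=k,interpolation=cv2.INTER_CUBIC)
cv2.imwrite("pics/place1.png",np.hstack([f(t,335,165,465,265,3),f(s,150,160,282,260,3)]))
E
```

```text
top
226 [246.8 194.9] [0.5918 0.252  0.071 ]
199 [312.  214.4] [0.5364 0.0569 0.071 ]
179 [267.2 218.4] [0.5224 0.1886 0.071 ]
236 [244.9 236.9] [0.467  0.2515 0.071 ]
42 [277.8 254.9] [0.4165 0.1538 0.071 ]
scene
272 [335.7 181.6] [0.4377 0.0716 0.071 ]
255 [406.8 189.5] [0.4685 0.2552 0.071 ]
272 [383.4 208.3] [0.524  0.1881 0.071 ]
296 [414.2 232.4] [0.5951 0.2553 0.071 ]
[0.54062057 0.05504866 0.39173933] [-1.69240191e-03  7.10297094e-01  7.03899663e-01  6.62277325e-04]
```

View pics/place1.png

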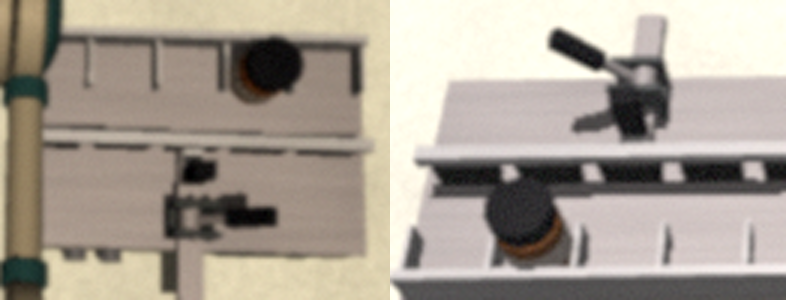

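Request:
carry_out:
  linear:
    - [-0.01,0.066,0]
    - [-0.01,0.066,0]
    - [-0.01,0.066,0]
    - [-0.005,0.066,0]
    - [0,0,-0.06]
    - [0,0,-0.06]
    - [0,0,-0.06]
    - [0,0,-0.05]
  angular:
    - [0,0,0]
    - [0,0,0]
    - [0,0,0]
    - [0,0,0]
    - [0,0,0]
    - [0,0,0]
    - [0,0,0]
    - [0,0,0]
  hand: [0.85,0.85,0.85,0.85,0.85,0.85,0.85,0.85]

```text
clock: 14.13
position: [0.5261, 0.1809, 0.2745]
ee_rot: [0.0, 0.713, 0.701, -0.0]
contact_force: [0.6, 0.1, -1.0]
width: 0.0722
gripper_force: 0.0
```

Request:
carry_out:
  linear:
    - [0,0,-0.03]
    - [0,0,0]
    - [0,0,0]
  angular:
    - [0,0,0]
    - [0,0,0]
    - [0,0,0]
  hand: [0.85,0.85,0.85]

```text
clock: 14.38
position: [0.5264, 0.181, 0.2608]
ee_rot: [-0.0, 0.713, 0.701, -0.001]
contact_force: [0.1, -0.5, 0.2]
width: 0.0725
gripper_force: 0.0
```

Request:
carry_out:
  linear:
    - [-0.006,0.011,-0.02]
    - [0,0,-0.03]
    - [0,0,-0.02]
    - [0,0,0]
  angular:
    - [0,0,0]
    - [0,0,0]
    - [0,0,0]
    - [0,0,0]
  hand: [0.85,0.85,0.85,0.85]

```text
clock: 14.72
position: [0.522, 0.1875, 0.2252]
ee_rot: [-0.001, 0.712, 0.702, -0.001]
contact_force: [-1.6, -0.2, 0.4]
width: 0.0729
gripper_force: 0.0
```

Request:
carry_out:
  linear:
    - [0,0,0]
    - [0,0,0]
    - [0,0,0]
    - [0,0,0]
    - [0,0,0]
    - [0,0,0]
  angular:
    - [0,0,0]
    - [0,0,0]
    - [0,0,0]
    - [0,0,0]
    - [0,0,0]
    - [0,0,0]
  hand: [0.7,0.6,0.5,0.5,0.5,0.5]

```text
clock: 15.22
position: [0.5228, 0.1877, 0.2274]
ee_rot: [0.0, 0.712, 0.702, 0.001]
contact_force: [-1.2, 0.4, 5.6]
width: 0.0493
gripper_force: 47.3
```

Request:
carry_out:
  linear:
    - [0,0,0.03]
    - [0,0,0.06]
    - [0,0,0.08]
    - [0,0,0.08]
    - [0,0,0.08]
    - [0,0,0.014]
    - [0.018,-0.07,0]
    - [0.018,-0.076,0]
  angular:
    - [0,0,0]
    - [0,0,0]
    - [0,0,0]
    - [0,0,0]
    - [0,0,0]
    - [0,0,0]
    - [0,0,0]
    - [0,0,0]
  hand: [0.5,0.5,0.5,0.5,0.5,0.5,0.5,0.5]

```text
clock: 15.88
position: [0.5403, 0.1156, 0.3992]
ee_rot: [0.001, 0.711, 0.703, 0.001]
contact_force: [1.2, 0.3, -2.4]
width: 0.0497
gripper_force: 47.4
```

Request:
carry_out:
  linear:
    - [0.018,-0.077,0]
    - [0.018,-0.077,0]
    - [0.018,-0.077,0]
    - [0.018,-0.077,0]
    - [0.018,-0.077,0]
    - [0.018,-0.077,0]
    - [0.018,-0.077,0]
    - [0.018,-0.077,0]
  angular:
    - [0,0,0]
    - [0,0,0]
    - [0,0,0]
    - [0,0,0]
    - [0,0,0]
    - [0,0,0]
    - [0,0,0]
    - [0,0,0]
  hand: [0.5,0.5,0.5,0.5,0.5,0.5,0.5,0.5]

```text
clock: 16.55
position: [0.6125, -0.1954, 0.3971]
ee_rot: [-0.001, 0.712, 0.702, -0.0]
contact_force: [0.5, 0.7, -1.7]
width: 0.0496
gripper_force: 47.4
```

Request:
carry_out:
  linear:
    - [0,0,0]
    - [0,0,0]
  angular:
    - [0,0,0]
    - [0,0,0]
  hand: [0.5,0.5]

```text
clock: 16.72
position: [0.6127, -0.1959, 0.3965]
ee_rot: [-0.001, 0.714, 0.7, -0.0]
contact_force: [-0.2, 0.4, -3.3]
width: 0.0495
gripper_force: 47.4
```

Request:
carry_out:
  linear:
    - [0,0.003,-0.03]
    - [0,0,-0.05]
    - [0,0,-0.05]
    - [0,0,-0.03]
    - [0,0,-0.02]
    - [0,0,-0.012]
    - [0,0,-0.004]
    - [0,0,0]
  angular:
    - [0,0,0]
    - [0,0,0]
    - [0,0,0]
    - [0,0,0]
    - [0,0,0]
    - [0,0,0]
    - [0,0,0]
    - [0,0,0]
  hand: [0.5,0.5,0.5,0.5,0.5,0.5,0.5,0.5]

```text
clock: 17.38
position: [0.6127, -0.1914, 0.3005]
ee_rot: [0.0, 0.712, 0.702, 0.0]
contact_force: [-0.4, 0.1, -1.8]
width: 0.0501
gripper_force: 47.4
```

Request:
carry_out:
  linear:
    - [0,-0.004,-0.004]
    - [0,0,-0.002]
    - [0,0,0]
    - [0,0,0]
    - [0,0,0]
  angular:
    - [0,0,0]
    - [0,0,0]
    - [0,0,0]
    - [0,0,0]
    - [0,0,0]
  hand: [0.5,0.5,0.5,0.5,0.5]

```text
clock: 17.8
position: [0.6126, -0.194, 0.2979]
ee_rot: [0.0, 0.712, 0.702, 0.0]
contact_force: [0.1, 0.8, -1.9]
width: 0.0498
gripper_force: 47.4
```

Request:
carry_out:
  linear:
    - [0,0,-0.003]
    - [0,0,0]
    - [0,0,0]
    - [0,0,0]
    - [0,0,0]
    - [0,0,0.03]
    - [0,0,0.08]
    - [0,0,0.08]
  angular:
    - [0,0,0]
    - [0,0,0]
    - [0,0,0]
    - [0,0,0]
    - [0,0,0]
    - [0,0,0]
    - [0,0,0]
    - [0,0,0]
  hand: [0.5,0.65,0.85,0.85,0.85,0.85,0.85,0.85]

```text
clock: 18.47
position: [0.6121, -0.1937, 0.3898]
ee_rot: [-0.003, 0.712, 0.702, -0.001]
contact_force: [0.3, -1.3, 0.4]
width: 0.0726
gripper_force: 0.0
```

Request:
carry_out:
  linear:
    - [0,0.07,0]
    - [-0.006,0.08,0]
    - [-0.006,0.08,0]
    - [-0.006,0.08,0]
    - [-0.006,0.08,0]
    - [-0.006,0.08,0]
    - [-0.006,0.08,0]
    - [0,0.08,0]
  angular:
    - [0,0,0]
    - [0,0,0]
    - [0,0,0]
    - [0,0,0]
    - [0,0,0]
    - [0,0,0]
    - [0,0,0]
    - [0,0,0]
  hand: [0.85,0.85,0.85,0.85,0.85,0.85,0.85,0.85]

```text
clock: 19.13
position: [0.5936, 0.123, 0.3911]
ee_rot: [-0.0, 0.712, 0.702, -0.0]
contact_force: [0.6, -0.5, 0.3]
width: 0.0729
gripper_force: 0.0
```

```bash
python3 jars.py; python3 - <<'E'
from h import *
s=im("scene")
print([(x[0],x[1].round(1)) for x in dark(s,(150,195,300,255),38)])
E
```

```text
top
330 [285.9 188.6] [0.6128 0.1362 0.071 ]
99 [250.9 195. ] [0.5915 0.2396 0.071 ]
65 [306.  217.7] [0.5263 0.0745 0.071 ]
114 [246.9 229.8] [0.4876 0.2466 0.071 ]
scene
655 [374.8 189.5] [0.4658 0.172  0.071 ]
250 [406.8 189.4] [0.4682 0.2553 0.071 ]
295 [414.3 232.3] [0.595  0.2554 0.071 ]
[0.59380522 0.12664002 0.39099869] [-0.00118925  0.71015759  0.7040404   0.00137604]
[(np.int32(113), array([231. , 198.6])), (np.int32(482), array([224.6, 227. ])), (np.int32(127), array([257.1, 217. ])), (np.int32(115), array([283.9, 216.8])), (np.int32(644), array([191.7, 225.5]))]
```

Request:
carry_out:
  linear:
    - [0,0.066,0]
    - [0,0.066,0]
    - [0,0.066,0]
    - [0,0.066,0]
    - [0,0,-0.06]
    - [0,0,-0.07]
    - [0,0,-0.07]
    - [0,0,-0.06]
  angular:
    - [0,0,0]
    - [0,0,0]
    - [0,0,0]
    - [0,0,0]
    - [0,0,0]
    - [0,0,0]
    - [0,0,0]
    - [0,0,0]
  hand: [0.85,0.85,0.85,0.85,0.85,0.85,0.85,0.85]

```text
clock: 19.95
position: [0.5945, 0.2519, 0.2589]
ee_rot: [0.0, 0.713, 0.702, -0.001]
contact_force: [-0.7, -0.2, -0.3]
width: 0.0727
gripper_force: 0.0
```

Request:
carry_out:
  linear:
    - [0,0,-0.02]
    - [0,0,0]
    - [0,0,0]
  angular:
    - [0,0,0]
    - [0,0,0]
    - [0,0,0]
  hand: [0.85,0.85,0.85]

```text
clock: 20.2
position: [0.5954, 0.2524, 0.2515]
ee_rot: [0.0, 0.713, 0.701, 0.0]
contact_force: [-0.2, -0.3, -0.3]
width: 0.073
gripper_force: 0.0
```

Request:
carry_out:
  linear:
    - [-0.003,0.004,-0.02]
    - [0,0,-0.03]
    - [0,0,0]
    - [0,0,0]
  angular:
    - [0,0,0]
    - [0,0,0]
    - [0,0,0]
    - [0,0,0]
  hand: [0.85,0.85,0.85,0.85]

```text
clock: 20.53
position: [0.5932, 0.2551, 0.2267]
ee_rot: [0.0, 0.712, 0.702, 0.0]
contact_force: [0.4, -0.2, 0.3]
width: 0.0727
gripper_force: 0.0
```

Request:
carry_out:
  linear:
    - [0,0,0]
    - [0,0,0]
    - [0,0,0]
    - [0,0,0]
    - [0,0,0]
    - [0,0,0]
  angular:
    - [0,0,0]
    - [0,0,0]
    - [0,0,0]
    - [0,0,0]
    - [0,0,0]
    - [0,0,0]
  hand: [0.7,0.6,0.5,0.5,0.5,0.5]

```text
clock: 21.03
position: [0.5934, 0.2553, 0.2276]
ee_rot: [0.001, 0.712, 0.702, 0.001]
contact_force: [-1.3, -0.2, 6.3]
width: 0.0499
gripper_force: 47.1
```

Request:
carry_out:
  linear:
    - [0,0,0.03]
    - [0,0,0.06]
    - [0,0,0.08]
    - [0,0,0.08]
    - [0,0,0.08]
    - [0,0,0.014]
    - [0.004,-0.07,0]
    - [0.004,-0.076,0]
  angular:
    - [0,0,0]
    - [0,0,0]
    - [0,0,0]
    - [0,0,0]
    - [0,0,0]
    - [0,0,0]
    - [0,0,0]
    - [0,0,0]
  hand: [0.5,0.5,0.5,0.5,0.5,0.5,0.5,0.5]

```text
clock: 21.7
position: [0.5969, 0.1833, 0.399]
ee_rot: [0.001, 0.711, 0.703, 0.002]
contact_force: [0.3, -1.0, -1.4]
width: 0.0497
gripper_force: 47.2
```

Request:
carry_out:
  linear:
    - [0.004,-0.077,0]
    - [0.004,-0.077,0]
    - [0.004,-0.077,0]
    - [0.004,-0.077,0]
    - [0.004,-0.077,0]
    - [0.004,-0.077,0]
    - [0.004,-0.077,0]
    - [0.004,-0.077,0]
  angular:
    - [0,0,0]
    - [0,0,0]
    - [0,0,0]
    - [0,0,0]
    - [0,0,0]
    - [0,0,0]
    - [0,0,0]
    - [0,0,0]
  hand: [0.5,0.5,0.5,0.5,0.5,0.5,0.5,0.5]

```text
clock: 22.37
position: [0.6126, -0.1277, 0.3974]
ee_rot: [-0.0, 0.712, 0.702, -0.0]
contact_force: [0.9, -0.3, -0.6]
width: 0.0499
gripper_force: 47.2
```

Request:
carry_out:
  linear:
    - [0,0,0]
    - [0,0,0]
    - [0,0,0]
  angular:
    - [0,0,0]
    - [0,0,0]
    - [0,0,0]
  hand: [0.5,0.5,0.5]

```text
clock: 22.62
position: [0.6128, -0.1258, 0.3973]
ee_rot: [-0.001, 0.713, 0.701, 0.0]
contact_force: [-1.1, 0.4, -1.9]
width: 0.0497
gripper_force: 47.2
```

Request:
carry_out:
  linear:
    - [0.001,-0.003,-0.03]
    - [0,0,-0.05]
    - [0,0,-0.05]
    - [0,0,-0.03]
    - [0,0,-0.02]
    - [0,0,-0.012]
    - [0,0,-0.004]
    - [0,0,0]
  angular:
    - [0,0,0]
    - [0,0,0]
    - [0,0,0]
    - [0,0,0]
    - [0,0,0]
    - [0,0,0]
    - [0,0,0]
    - [0,0,0]
  hand: [0.5,0.5,0.5,0.5,0.5,0.5,0.5,0.5]

```text
clock: 23.28
position: [0.6138, -0.1268, 0.3002]
ee_rot: [0.0, 0.712, 0.702, 0.0]
contact_force: [-0.2, 0.7, -1.1]
width: 0.0495
gripper_force: 47.2
```

Request:
carry_out:
  linear:
    - [0,0,-0.003]
    - [0,0,-0.002]
    - [0,0,0]
    - [0,0,0]
  angular:
    - [0,0,0]
    - [0,0,0]
    - [0,0,0]
    - [0,0,0]
  hand: [0.5,0.5,0.5,0.5]

```text
clock: 23.62
position: [0.6136, -0.1275, 0.298]
ee_rot: [0.0, 0.712, 0.702, 0.0]
contact_force: [-0.1, -0.2, -2.8]
width: 0.0497
gripper_force: 47.2
```

Request:
carry_out:
  linear:
    - [0,0,-0.003]
    - [0,0,0]
    - [0,0,0]
    - [0,0,0]
    - [0,0,0]
    - [0,0,0.03]
    - [0,0,0.08]
    - [0,0,0.08]
  angular:
    - [0,0,0]
    - [0,0,0]
    - [0,0,0]
    - [0,0,0]
    - [0,0,0]
    - [0,0,0]
    - [0,0,0]
    - [0,0,0]
  hand: [0.5,0.65,0.85,0.85,0.85,0.85,0.85,0.85]

```text
clock: 24.28
position: [0.613, -0.1273, 0.3898]
ee_rot: [-0.002, 0.712, 0.702, -0.001]
contact_force: [1.8, -0.3, 0.5]
width: 0.0728
gripper_force: 0.0
```

Request:
carry_out:
  linear:
    - [0,0.07,0]
    - [-0.032,0.076,0]
    - [-0.032,0.076,0]
    - [-0.032,0.076,0]
    - [-0.032,0.076,0]
    - [-0.032,0.076,0]
    - [-0.032,0.076,0]
    - [0,0,0]
  angular:
    - [0,0,0]
    - [0,0,0]
    - [0,0,0]
    - [0,0,0]
    - [0,0,0]
    - [0,0,0]
    - [0,0,0]
    - [0,0,0]
  hand: [0.85,0.85,0.85,0.85,0.85,0.85,0.85,0.85]

```text
clock: 24.95
position: [0.5141, 0.1412, 0.3911]
ee_rot: [-0.003, 0.71, 0.704, 0.001]
contact_force: [0.9, 1.3, -0.8]
width: 0.0726
gripper_force: 0.0
```

```bash
python3 jars.py; python3 - <<'E'
from h import *
s=im("scene")
print([(x[0],x[1].round(1)) for x in dark(s,(150,195,300,255),38)])
E
```

```text
top
117 [297.4 183.5] [0.6289 0.1024 0.071 ]
16 [284.2 207.1] [0.5567 0.1396 0.071 ]
21 [234.  212.2] [0.5389 0.2873 0.071 ]
198 [277.7 224.9] [0.5035 0.157  0.071 ]
243 [244.8 236.9] [0.467 0.252 0.071]
scene
121 [373.8 176.8] [0.4251 0.1736 0.071 ]
252 [406.8 189.5] [0.4684 0.2552 0.071 ]
[0.51676968 0.13710392 0.39114723] [3.18379501e-04 7.11101314e-01 7.03089474e-01 1.06608502e-04]
[(np.int32(116), array([231. , 198.6])), (np.int32(490), array([224.6, 227. ])), (np.int32(491), array([253.7, 226.5])), (np.int32(120), array([283.9, 216.9])), (np.int32(658), array([191.6, 225.5]))]
```

Request:
carry_out:
  linear:
    - [-0.024,0.057,0]
    - [-0.024,0.057,0]
    - [-0.024,0.057,0]
    - [-0.024,0.058,0]
    - [0,0,-0.06]
    - [0,0,-0.07]
    - [0,0,-0.07]
    - [0,0,-0.06]
  angular:
    - [0,0,0]
    - [0,0,0]
    - [0,0,0]
    - [0,0,0]
    - [0,0,0]
    - [0,0,0]
    - [0,0,0]
    - [0,0,0]
  hand: [0.85,0.85,0.85,0.85,0.85,0.85,0.85,0.85]

```text
clock: 25.77
position: [0.4702, 0.2489, 0.2591]
ee_rot: [0.0, 0.713, 0.701, -0.0]
contact_force: [0.5, 0.1, -1.0]
width: 0.0729
gripper_force: 0.0
```

Request:
carry_out:
  linear:
    - [0,0,-0.02]
    - [0,0,0]
    - [0,0,0]
  angular:
    - [0,0,0]
    - [0,0,0]
    - [0,0,0]
  hand: [0.85,0.85,0.85]

```text
clock: 26.02
position: [0.4708, 0.2495, 0.2513]
ee_rot: [0.0, 0.713, 0.701, 0.0]
contact_force: [0.2, 0.2, 0.7]
width: 0.0727
gripper_force: 0.0
```

Request:
carry_out:
  linear:
    - [-0.006,0.009,-0.02]
    - [0,0,-0.03]
    - [0,0,0]
    - [0,0,0]
  angular:
    - [0,0,0]
    - [0,0,0]
    - [0,0,0]
    - [0,0,0]
  hand: [0.85,0.85,0.85,0.85]

```text
clock: 26.35
position: [0.4667, 0.2548, 0.2266]
ee_rot: [0.0, 0.712, 0.702, 0.0]
contact_force: [-0.5, 0.5, 0.6]
width: 0.0725
gripper_force: 0.0
```

Request:
carry_out:
  linear:
    - [0,0,0]
    - [0,0,0]
    - [0,0,0]
    - [0,0,0]
    - [0,0,0]
    - [0,0,0]
  angular:
    - [0,0,0]
    - [0,0,0]
    - [0,0,0]
    - [0,0,0]
    - [0,0,0]
    - [0,0,0]
  hand: [0.7,0.6,0.5,0.5,0.5,0.5]

```text
clock: 26.85
position: [0.4668, 0.2549, 0.2273]
ee_rot: [0.0, 0.712, 0.702, 0.001]
contact_force: [-1.6, 0.5, 5.9]
width: 0.0501
gripper_force: 46.2
```

Request:
carry_out:
  linear:
    - [0,0,0.03]
    - [0,0,0.06]
    - [0,0,0.08]
    - [0,0,0.08]
    - [0,0,0.08]
    - [0,0,0.014]
    - [0.0295,-0.0634,0]
    - [0.0295,-0.0634,0]
  angular:
    - [0,0,0]
    - [0,0,0]
    - [0,0,0]
    - [0,0,0]
    - [0,0,0]
    - [0,0,0]
    - [0,0,0]
    - [0,0,0]
  hand: [0.5,0.5,0.5,0.5,0.5,0.5,0.5,0.5]

```text
clock: 27.52
position: [0.4956, 0.1917, 0.3992]
ee_rot: [0.001, 0.711, 0.703, 0.001]
contact_force: [0.3, -0.9, -2.1]
width: 0.0497
gripper_force: 47.4
```

Request:
carry_out:
  linear:
    - [0.0295,-0.0634,0]
    - [0.0295,-0.0634,0]
    - [0.0295,-0.0634,0]
    - [0.0295,-0.0634,0]
    - [0.0295,-0.0634,0]
    - [0.0295,-0.0634,0]
    - [0.0295,-0.0634,0]
    - [0.0295,-0.0634,0]
  angular:
    - [0,0,0]
    - [0,0,0]
    - [0,0,0]
    - [0,0,0]
    - [0,0,0]
    - [0,0,0]
    - [0,0,0]
    - [0,0,0]
  hand: [0.5,0.5,0.5,0.5,0.5,0.5,0.5,0.5]

```text
clock: 28.18
position: [0.6143, -0.0641, 0.3972]
ee_rot: [-0.0, 0.712, 0.702, -0.0]
contact_force: [1.4, 0.1, -2.4]
width: 0.0497
gripper_force: 47.4
```

Request:
carry_out:
  linear:
    - [0,0,0]
    - [0,0,0]
    - [0,0,0]
  angular:
    - [0,0,0]
    - [0,0,0]
    - [0,0,0]
  hand: [0.5,0.5,0.5]

```text
clock: 28.43
position: [0.6137, -0.0624, 0.397]
ee_rot: [-0.001, 0.713, 0.702, -0.0]
contact_force: [-1.4, 0.2, -2.4]
width: 0.0497
gripper_force: 47.4
```

Request:
carry_out:
  linear:
    - [0.001,0.001,-0.03]
    - [0,0,-0.05]
    - [0,0,-0.05]
    - [0,0,-0.03]
    - [0,0,-0.02]
    - [0,0,-0.012]
    - [0,0,-0.004]
    - [0,0,0]
  angular:
    - [0,0,0]
    - [0,0,0]
    - [0,0,0]
    - [0,0,0]
    - [0,0,0]
    - [0,0,0]
    - [0,0,0]
    - [0,0,0]
  hand: [0.5,0.5,0.5,0.5,0.5,0.5,0.5,0.5]

```text
clock: 29.1
position: [0.6146, -0.0614, 0.3003]
ee_rot: [0.0, 0.712, 0.702, 0.0]
contact_force: [0.0, 0.3, -1.0]
width: 0.05
gripper_force: 47.4
```

Request:
carry_out:
  linear:
    - [0,0,-0.003]
    - [0,0,-0.002]
    - [0,0,0]
    - [0,0,0]
  angular:
    - [0,0,0]
    - [0,0,0]
    - [0,0,0]
    - [0,0,0]
  hand: [0.5,0.5,0.5,0.5]

```text
clock: 29.43
position: [0.6146, -0.062, 0.298]
ee_rot: [0.0, 0.712, 0.702, 0.0]
contact_force: [0.0, 0.0, -1.6]
width: 0.0499
gripper_force: 47.4
```

Request:
carry_out:
  linear:
    - [0,0,-0.003]
    - [0,0,0]
    - [0,0,0]
    - [0,0,0]
    - [0,0,0]
    - [0,0,0.03]
    - [0,0,0.08]
    - [0,0,0.08]
  angular:
    - [0,0,0]
    - [0,0,0]
    - [0,0,0]
    - [0,0,0]
    - [0,0,0]
    - [0,0,0]
    - [0,0,0]
    - [0,0,0]
  hand: [0.5,0.65,0.85,0.85,0.85,0.85,0.85,0.85]

```text
clock: 30.1
position: [0.614, -0.0618, 0.3899]
ee_rot: [-0.002, 0.712, 0.702, -0.001]
contact_force: [0.7, -0.0, 1.2]
width: 0.0724
gripper_force: 0.0
```

Request:
carry_out:
  linear:
    - [-0.053,-0.051,0]
    - [-0.053,-0.051,0]
    - [-0.053,-0.051,0]
    - [-0.053,-0.051,0]
    - [-0.053,-0.051,0]
    - [0,0,0]
    - [0,0,0]
    - [0,0,0]
  angular:
    - [0,0,0]
    - [0,0,0]
    - [0,0,0]
    - [0,0,0]
    - [0,0,0]
    - [0,0,0]
    - [0,0,0]
    - [0,0,0]
  hand: [0.85,0.85,0,0,0,0,0,0]

```text
clock: 30.77
position: [0.4822, -0.1894, 0.3912]
ee_rot: [0.0, 0.713, 0.701, 0.001]
contact_force: [0.4, -0.9, -0.2]
width: 0.0006
gripper_force: 0.0
```

```bash
python3 - <<'E'
from h import *
print(manip.get_state()["position"])
crop(np.clip(im("scene").astype(int)*1.6,0,255).astype(np.uint8),140,130,440,260,2.66,"pics/four.png")
E
```

```text
[ 0.48224178 -0.18944551  0.39118089]
```

View pics/four.png

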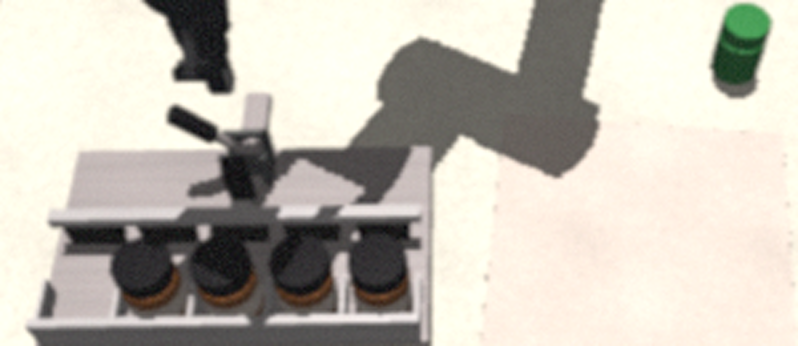

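All four jars stand in cells (lids at crop (143,265), (222,265), (302,262), (378,260)), paper empty, lever free, bar back. Next, push the bar up.

Request:
carry_out:
  linear:
    - [0.002,0,-0.05]
    - [0,0,-0.05]
    - [0,0,-0.04]
    - [0,0,-0.025]
    - [0,0,-0.008]
    - [0,0,0]
    - [0,0,0]
  angular:
    - [0,0,0]
    - [0,0,0]
    - [0,0,0]
    - [0,0,0]
    - [0,0,0]
    - [0,0,0]
    - [0,0,0]
  hand: [0,0,0,0,0,0,0]

```text
clock: 31.4
position: [0.484, -0.189, 0.3048]
ee_rot: [0.0, 0.712, 0.702, 0.0]
contact_force: [-0.1, -0.0, 0.2]
width: -0.0003
gripper_force: 0.0
```

Request:
carry_out:
  linear:
    - [0.01,0,0]
    - [0.01,0,0]
    - [0.01,0,0]
    - [0.01,0,0]
    - [0.01,0,0]
    - [0.01,0,0]
    - [0.01,0,0]
    - [0,0,0]
  angular:
    - [0,0,0]
    - [0,0,0]
    - [0,0,0]
    - [0,0,0]
    - [0,0,0]
    - [0,0,0]
    - [0,0,0]
    - [0,0,0]
  hand: [0,0,0,0,0,0,0,0]

```text
clock: 32.07
position: [0.5193, -0.1895, 0.3044]
ee_rot: [0.001, 0.712, 0.702, 0.001]
contact_force: [-1.6, 0.1, 0.7]
width: -0.0
gripper_force: 0.4
```

Request:
carry_out:
  linear:
    - [0.004,0,0]
    - [0.004,0,0]
    - [0,0,0]
    - [0,0,0]
  angular:
    - [0,0,0]
    - [0,0,0]
    - [0,0,0]
    - [0,0,0]
  hand: [0,0,0,0]

```text
clock: 32.4
position: [0.5222, -0.1895, 0.3043]
ee_rot: [0.0, 0.712, 0.702, 0.0]
contact_force: [-2.7, -0.9, 1.1]
width: -0.0
gripper_force: 1.3
```

Request:
carry_out:
  linear:
    - [0.004,0,0]
    - [0.004,0,0]
    - [0,0,0]
  angular:
    - [0,0,0]
    - [0,0,0]
    - [0,0,0]
  hand: [0,0,0]

```text
clock: 32.65
position: [0.5258, -0.1895, 0.3043]
ee_rot: [-0.0, 0.712, 0.702, -0.001]
contact_force: [-5.6, -1.5, 3.3]
width: -0.0002
gripper_force: 2.4
```

Request:
carry_out:
  linear:
    - [0.003,0,0]
    - [0.003,0,0]
    - [0,0,0]
  angular:
    - [0,0,0]
    - [0,0,0]
    - [0,0,0]
  hand: [0,0,0]

```text
clock: 32.9
position: [0.5281, -0.1895, 0.3043]
ee_rot: [-0.001, 0.712, 0.702, -0.001]
contact_force: [-6.6, -2.2, 3.9]
width: -0.0002
gripper_force: 3.6
```

Request:
carry_out:
  linear:
    - [0.003,0,0]
    - [0.002,0,0]
    - [0,0,0]
  angular:
    - [0,0,0]
    - [0,0,0]
    - [0,0,0]
  hand: [0,0,0]

```text
clock: 33.15
position: [0.5305, -0.1895, 0.3043]
ee_rot: [-0.001, 0.712, 0.702, -0.001]
contact_force: [-7.2, -2.0, 4.3]
width: 0.0002
gripper_force: 3.7
```

Request:
carry_out:
  linear:
    - [0.002,0,0]
    - [0.002,0,0]
    - [0,0,0]
  angular:
    - [0,0,0]
    - [0,0,0]
    - [0,0,0]
  hand: [0,0,0]

```text
clock: 33.4
position: [0.5318, -0.1895, 0.3043]
ee_rot: [-0.002, 0.712, 0.702, -0.002]
contact_force: [-10.1, -2.1, 5.4]
width: -0.0004
gripper_force: 4.9
```

Request:
carry_out:
  linear:
    - [0.002,0,0]
    - [0.002,0,0]
    - [0,0,0]
  angular:
    - [0,0,0]
    - [0,0,0]
    - [0,0,0]
  hand: [0,0,0]

```text
clock: 33.65
position: [0.5326, -0.1896, 0.3043]
ee_rot: [-0.003, 0.712, 0.702, -0.004]
contact_force: [-13.9, -1.7, 9.0]
width: 0.0001
gripper_force: 7.0
```

```bash
python3 - <<'E'
from h import *
st=manip.get_state();print(st["position"],st["contact_force"])
s=im("scene");t=im("top")
f=lambda a,x0,y0,x1,y1,k:cv2.resize(np.clip(a[y0:y1,x0:x1].astype(int)*1.6,0,255).astype(np.uint8),None,fx=k,fy=k,interpolation=cv2.INTER_CUBIC)
cv2.imwrite("pics/clamp.png",np.vstack([f(s,145,175,305,260,4.8)]))
E
```

```text
[ 0.53256622 -0.18955981  0.30433505] [-13.88911596  -1.70273441   8.99759311]
```

View pics/clamp.png

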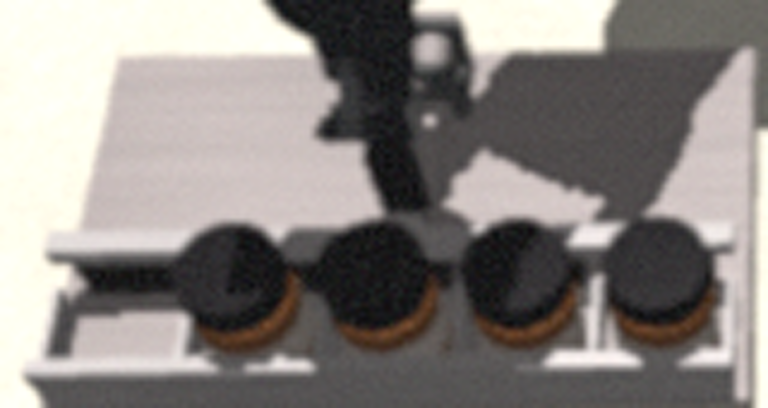

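Request:
carry_out:
  linear:
    - [0.002,0,0]
    - [0.002,0,0]
    - [0,0,0]
  angular:
    - [0,0,0]
    - [0,0,0]
    - [0,0,0]
  hand: [0,0,0]

```text
clock: 34.0
position: [0.5333, -0.1895, 0.3043]
ee_rot: [-0.005, 0.712, 0.702, -0.005]
contact_force: [-17.1, -2.3, 11.3]
width: 0.0
gripper_force: 9.1
```

```bash
python3 - <<'E'
from h import *
O=np.array([.546,-.193,0]); c,q=np.cos(-.015),np.sin(-.015); R=np.array([[c,-q,0],[q,c,0],[0,0,1]])
for v in(.032,.036,.04,.044):
    for dx in(-.006,.006): print(v,dx,proj("scene",O+R@np.array([v-.003+dx,-.155,.116])).round(1),end=" ")
    print()
s=im("scene").mean(2); print(s[214:238,161:165].mean(1).round(0))
E
```

```text
0.032 -0.006 [160.7 219.7] 0.032 0.006 [159.6 224.1] 
0.036 -0.006 [160.3 221.2] 0.036 0.006 [159.3 225.6] 
0.04 -0.006 [160.  222.6] 0.04 0.006 [159.  227.1] 
0.044 -0.006 [159.6 224.1] 0.044 0.006 [158.6 228.6] 
[141. 137. 136. 133. 133. 132. 130. 127. 127. 135. 138. 140. 135. 110.
  75.  54.  37.  28.  43.  59.  69.  61.  51.  48.]
```

Request:
carry_out:
  linear:
    - [-0.02,0,0]
    - [0,0,0.05]
    - [0,0,0.08]
    - [0,0,0.06]
    - [-0.05,-0.058,0]
    - [-0.05,-0.058,0]
    - [0,0,0]
    - [0,0,0]
  angular:
    - [0,0,0]
    - [0,0,0]
    - [0,0,0]
    - [0,0,0]
    - [0,0,0]
    - [0,0,0]
    - [0,0,0]
    - [0,0,0]
  hand: [0,0,0.3,0.55,0.55,0.55,0.55,0.55]
  force: 25

```text
clock: 34.72
position: [0.4774, -0.2484, 0.3998]
ee_rot: [0.001, 0.714, 0.701, 0.001]
contact_force: [1.4, 0.5, 0.6]
width: 0.0472
gripper_force: 0.0
```

```bash
python3 - <<'E'
from h import *
print(manip.get_state()["position"])
s=im("scene").mean(2); print(s[222:232,161:165].mean(1).round(0))
E
```

```text
[ 0.47742941 -0.24843171  0.39979462]
[125. 132. 136. 137. 132. 107.  74.  51.  36.  27.]
```

Request:
carry_out:
  linear:
    - [-0.018,0.001,-0.04]
    - [0,0,-0.06]
    - [0,0,-0.05]
    - [0,0,-0.03]
    - [0,0,-0.016]
    - [0,0,0]
    - [0,0,0]
  angular:
    - [0,0,0]
    - [0,0,0]
    - [0,0,0]
    - [0,0,0]
    - [0,0,0]
    - [0,0,0]
    - [0,0,0]
  hand: [0.55,0.55,0.55,0.55,0.55,0.55,0.55]

```text
clock: 35.35
position: [0.4694, -0.2465, 0.3015]
ee_rot: [0.0, 0.712, 0.702, 0.0]
contact_force: [-0.2, -0.8, -0.7]
width: 0.0472
gripper_force: 0.0
```

Request:
carry_out:
  linear:
    - [0,0,0]
    - [0,0,0]
    - [0,0,0]
    - [0,0,0]
    - [0,0,0]
    - [0,0,0]
    - [0,0,0]
  angular:
    - [0,0,0]
    - [0,0,0]
    - [0,0,0]
    - [0,0,0]
    - [0,0,0]
    - [0,0,0]
    - [0,0,0]
  hand: [0.4,0.3,0.2,0.1,0.1,0.1,0.1]

```text
clock: 35.93
position: [0.4684, -0.2474, 0.3023]
ee_rot: [0.001, 0.712, 0.702, -0.0]
contact_force: [-4.0, -1.5, 5.3]
width: 0.0178
gripper_force: 24.8
```

Request:
carry_out:
  linear:
    - [0,0.006,0.006]
    - [0,0.0085,0.0082]
    - [0,0.0085,0.0082]
    - [0,0.0123,0.0079]
    - [0,0.0123,0.0079]
    - [0,0.0136,0.0053]
    - [0,0.0136,0.0053]
    - [0,0.0144,0.0022]
  angular:
    - [0,0,0]
    - [0,0,0]
    - [0,0,0]
    - [0,0,0]
    - [0,0,0]
    - [0,0,0]
    - [0,0,0]
    - [0,0,0]
  hand: [0.1,0.1,0.1,0.1,0.1,0.1,0.1,0.1]

```text
clock: 36.6
position: [0.4689, -0.2016, 0.3271]
ee_rot: [0.001, 0.712, 0.702, 0.0]
contact_force: [2.0, -3.8, -6.8]
width: 0.0174
gripper_force: 24.8
```

Request:
carry_out:
  linear:
    - [0,0.0144,0.0022]
    - [0,0.0146,-0.0008]
    - [0,0.0146,-0.0008]
    - [0,0.0141,-0.0038]
    - [0,0.0141,-0.0038]
    - [0,0.0129,-0.0067]
    - [0,0.0129,-0.0067]
    - [0,0,0]
  angular:
    - [0,0,0]
    - [0,0,0]
    - [0,0,0]
    - [0,0,0]
    - [0,0,0]
    - [0,0,0]
    - [0,0,0]
    - [0,0,0]
  hand: [0.1,0.1,0.1,0.1,0.1,0.1,0.1,0.1]

```text
clock: 37.27
position: [0.4692, -0.1523, 0.3175]
ee_rot: [0.001, 0.712, 0.702, 0.001]
contact_force: [3.4, -1.6, 1.6]
width: 0.0174
gripper_force: 25.3
```

Request:
carry_out:
  linear:
    - [0,0.009,-0.0075]
    - [0,0.009,-0.009]
    - [0,0.008,-0.009]
    - [0,0.005,-0.006]
    - [0,0,0]
  angular:
    - [0,0,0]
    - [0,0,0]
    - [0,0,0]
    - [0,0,0]
    - [0,0,0]
  hand: [0.1,0.1,0.1,0.1,0.1]

```text
clock: 37.68
position: [0.4694, -0.1376, 0.3032]
ee_rot: [0.002, 0.712, 0.702, 0.001]
contact_force: [0.4, -1.3, 11.5]
width: 0.0177
gripper_force: 27.4
```

Request:
carry_out:
  linear:
    - [0,0,0]
    - [0,0,0]
    - [0,0,0]
    - [0,0,0.04]
    - [0,0,0.08]
    - [-0.04,0,0.07]
    - [-0.08,0,0]
    - [-0.08,0,0]
  angular:
    - [0,0,0]
    - [0,0,0]
    - [0,0,0]
    - [0,0,0]
    - [0,0,0]
    - [0,0,0]
    - [0,0,0]
    - [0,0,0]
  hand: [0.4,0.5,0.5,0.5,0.5,0.5,0.5,0.5]

```text
clock: 38.35
position: [0.3685, -0.138, 0.3974]
ee_rot: [0.001, 0.712, 0.702, 0.001]
contact_force: [-0.3, -1.5, -0.7]
width: 0.0426
gripper_force: 0.0
```

Request:
carry_out:
  linear:
    - [0,0.08,0]
    - [0,0.08,0]
    - [0,0.08,0]
    - [0,0.08,0]
    - [0,0,0]
  angular:
    - [0,0,0]
    - [0,0,0]
    - [0,0,0]
    - [0,0,0]
    - [0,0,0]
  hand: [0.5,0.5,0.5,0.5,0.5]

```text
clock: 38.77
position: [0.3667, 0.0279, 0.3955]
ee_rot: [-0.003, 0.71, 0.704, 0.001]
contact_force: [-0.0, 0.0, 1.1]
width: 0.0429
gripper_force: 0.0
```

```bash
python3 - <<'E'
from h import *
s=im("scene"); b=s.mean(2); print(b[222:232,161:165].mean(1).round(0), manip.get_state()["position"])
cv2.imwrite("pics/final.png",cv2.resize(np.clip(s[130:360,140:460].astype(int)*1.6,0,255).astype(np.uint8),None,fx=2.5,fy=2.5,interpolation=cv2.INTER_CUBIC))
E
```

```text
[119. 126. 129. 130. 125. 102.  70.  50.  35.  26.] [0.36731127 0.02532434 0.39548833]
```

View pics/final.png

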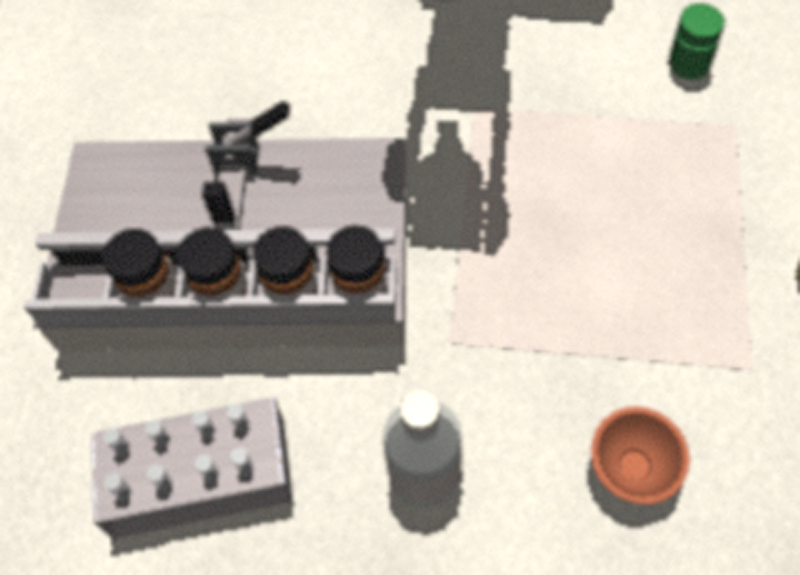

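The final view shows four jars upright against the wall (lids at about (135,258) to (357,255)). The bar is up against them, the lever leans to +y with its tip near (285,108), and the bystanders haven't moved.

```bash
python3 -c "
from rig import manip
print(manip.sign_off())"
```

```text
the job is handed in; nothing more can be done
None
```

I handed the job in after about 39 s of the 210 s: all four jars from the bench stand upright in the tray, one to a cell. The clamp bar is up against them, the lever is flipped back to locked, and the mortar, bottle and rack look unmoved. No verdict came back from the hand-in.

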